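Set up a beetle under the photo light

ROBOT

A 6-joint arm with a two-finger parallel gripper is mounted at the origin on the work surface. World frame = base frame: x ahead of the robot, y to its left, z up, the work surface at z = 0. Lengths are in m, angles in rad, forces in N, time in s.
With the tool pointing down it reaches from about 0.375 to 0.925 m from the base axis. Payload 5.7 kg.
Tool frame: the origin (TCP) lies at the very end of the fingers, on their centre line; the grasp point (between the pads) lies 19 mm behind it; z points along the fingers, y is the line along which they close (so a half turn about z gives the same grasp; the last joint's range is limited). The gripper opens to 85 mm and grips with 20 to 120 N. Pads are 22 mm wide; open, the fingers measure 114 mm over their backs; the gripper's body (76 mm by 85 mm) begins 54 mm behind the grasp point. The pads swing forward as they close: fully open they stand 13 mm farther back than shut.
Start: joints at [1.027, 0.359, 1.51, -0, 1.272, -0.115], TCP at [0.249, 0.546, 0.231] pointing down, gripper open.
Joint ranges: [-2.97, 2.97], [-1.01, 2.36], [0.21, 2.38], [-0.96, 4.11], [0.2, 2.71], [-2.98, 2.98]. Speed limits (rad/s): [2.39, 2.39, 3.14, 3.14, 3.14, 3.14].

INTERFACE

Orientations are given as [roll, pitch, yaw] about the fixed x, y, z axes, in that order (R = Rz(yaw) Ry(pitch) Rx(roll)).
In Python, from workcell import movep, servo_line, move_j, command_gripper, dwell, ik, camera, PlanningError, close_job, find_in, read_time_s, read_joint_positions, read_dq, read_tau, read_tool_pos, read_eef_rot, read_ft_force, read_wrist_torque, read_finger_gap, read_grip_force gives the robot as it stands. Calls block until the motion is done:
- movep(position, orientation): joint-space move of the TCP to a pose.
- servo_line(position, ori=None, max_speed=0.15, f_stop=None): straight line of the TCP; ori=None keeps the orientation; max_speed is the mean speed in m/s. With f_stop (N) it stops when the force on the tool has changed by that much, and returns True; else False.
- move_j(angles): joint-space move.
- command_gripper(opening, grip_force=None): finger opening in m; grip_force is the grip in N (None keeps the last); returns when the fingers have stopped.
- dwell(seconds).
- ik(position, orientation): joint angles nearest the present ones, or None.
- camera(name): name is "side" or "top" or "wrist"; returns a dict with "color" (384x512x3 uint8, red, green, blue), "range_z" (384x512 float32, m along the optical axis (not along the pixel's ray), 0 where there is no reading), "K" (3x3 intrinsics, pixels), "D" ([k1, k2, p1, p2, k3] as OpenCV has them; the pictures are not rectified), "eye" and "rotation" of the camera in the world. Camera axes: x right, y down, z forward; pixel columns grow to the right and rows downward; lengths in m; the calibration is good to about 2 mm. A picture is of the moment at which its call begins.
A pose or a line that the arm cannot do raises PlanningError and nothing moves.
- close_job(): hands the job in; it is judged then, once.
Trained networks look in the newest picture that a camera, given by its name, has taken for a name from the list of things; names that differ only in an ending like _2 or _b are one class to them, and where a whole thing is asked for, a point or a joint stands for the part that bears it (a point fixed in the world has none). Each returns a list of dicts, best first, with "confidence" (0 to 1); they miss things now and then, are a little off and sometimes report something else, mostly with a low value. They report only what shows in the picture. A call takes as long as a camera call. They do not tell look-alikes from the thing itself.
- find_in(camera, target): "bbox" ([centre column, centre row, width, height] in pixels, round what is visible of it).
Readings, each from a call of its own:
- read_time_s(): time.
- read_joint_positions(): joint angles.
- read_dq(): joint speeds.
- read_tau(): joint torques, N m.
- read_tool_pos(): TCP position.
- read_eef_rot(): TCP orientation.
- read_ft_force(): force on the tool from outside, world axes, zero at the start.
- read_wrist_torque(): the same for the moment, N m.
- read_finger_gap(): finger opening in m.
- read_grip_force(): force on a finger pad.
Only numpy, scipy, OpenCV 4.12 (cv2) and the standard library are available. Lean on these libraries where they do the work, as an engineer would, in place of code of your own. Each camera call takes 0.05 s, during which the arm holds its last target. There are 200 camera calls.

TASK

Lift the black beetle on its green base out of the card box and set it down gently, upright, in the middle of the round white photo stage. Then slide the black dimmer grip along its track until the white line on it is level with the red preset tab, and let go. Leave the red tab, the brown beetle, the loupe and the pin jar where they are.

Things in the scene. Friction and masses are not known exactly. Their poses are not given: they have to be found in the camera images.
- light_unit: Fixed photo light unit facing away from the robot. Origin on the table; x points to the robot, y to the robot's right, z up. Control panel y -185 to +45 mm, sloping at 35 degrees, high at the robot's side: low edge at x -45, z 30; track line at x 0, z 61.5; high edge at x +45, z 93 mm. Foot plate of the stage: x -172 to +48, y 50 to 180, 10 mm high. Two posts at y +-192, x 18 to 42.
- led_bar (a point): Middle of the lower edge, on the side away from the robot, of the LED bar that hangs over the panel, 159 mm above the table; the bar reaches 195 mm to each side (y), 45 mm towards the robot (+x), 31 mm up. It blocks the gripper from straight above the dimmer: come in square to the panel, tool tilted about 35 degrees, fingers pointing back to the robot. Axes as light_unit.
- stage (a point): Centre of the top face of the round white stage, 100 mm across, 30 mm above the table; it is open above (the light bar begins 96 mm nearer the robot). Axes as light_unit.
- dimmer (a joint): Position of the dimmer grip along its track, m: 0 at the robot's left end, 0.14 at the right end. It grows along the unit's y axis. Friction about 2 N; it stays where it is left.
- dimmer_top (a point): Centre of the outer end of the black dimmer grip: 28 mm up the slope (its x), 20 mm along the track (its y), standing 41 mm square out of the panel (its z, 35 degrees from vertical, leaning away from the robot), with a white line across its middle. Axes: x up the slope, y along the track, z out of the panel.
- preset (a joint): Position of the red preset tab along the same scale, m: the grip is level with the tab when joint dimmer equals joint preset.
- preset_tab (a point): Centre of the outer face of the red preset tab: 20 mm along the slope, 8 mm along the track, 7 mm proud of the panel, its centre 31 mm down the slope from the track line. Axes as dimmer_top.
- card_box: Fixed open card box, 140 (x) x 200 (y) x 45 mm high, walls and floor 4 mm. Origin at the centre of its underside. Two mounted beetles stand in it, one in each half (y), either way round.
- black_beetle: Black beetle on a GREEN base: base 30 (x) x 44 (y) x 22 mm high, beetle on top 19 mm wide, 32 mm long along y, up to 40 mm above the underside. Loose, about 50 g. Origin at the centre of its underside, z up.
- brown_beetle: Brown beetle on a WHITE base, same sizes; leave it in the box.
- loupe: Dark metal loupe standing on the table, 42 mm across, 38 mm high, loose. Origin at its underside.
- pin_jar: Amber jar with a blue cap, 48 mm across, 75 mm high, loose. Origin at its underside.
Mind the look-alikes: they are no part of the job. Leave any orange or pink look-alike of the black_beetle alone.

How it is judged:
On the way, in this order (a step that is already met when the one before it is completed fails the run):
1. the black beetle stands released in the middle of the stage (horizontal distance between black_beetle and stage below 0.02 m and z of black_beetle in the frame of stage between -0.005 and 0.005 m and angle between black_beetle's own z axis and vertical below 0.12 rad and contact force between the fingers and black_beetle below 0.05 N), for 0.2 s.
2. the dimmer grip is level with the red tab (y of dimmer_top in the frame of preset_tab between -0.005 and 0.005 m), for 0.2 s.
At the end, for the whole second after the job is handed in: The black beetle's base stands upright (within 7 degrees) and at rest on the stage, its centre within 20 mm of the stage's centre, and the dimmer grip's centre is within 5 mm of the red tab along the track (all of step 2 and horizontal distance between black_beetle and stage below 0.02 m and z of black_beetle in the frame of stage between -0.005 and 0.005 m and angle between black_beetle's own z axis and vertical below 0.12 rad and linear speed of black_beetle below 0.02 m/s); the robot touches nothing.
It fails at once if the black beetle is let go more than 25 mm above the stage (dropped) (height (world z) of black_beetle above 0.055 m and contact force between the fingers and black_beetle below 0.02 N).
It fails at once if the red preset tab is moved by more than 3 mm (distance of preset_tab from where it was at the start of the episode above 0.003 m).
It fails at once if the brown beetle is moved by more than 20 mm (distance of brown_beetle from where it was at the start of the episode above 0.02 m).
It fails at once if the loupe is moved by more than 20 mm (distance of loupe from where it was at the start of the episode above 0.02 m).
It fails at once if the pin jar is moved by more than 20 mm (distance of pin_jar from where it was at the start of the episode above 0.02 m).
It also fails if it takes over 48 s, if anything falls off the work surface, if the arm or the gripper's body presses on something with over 40 N, if the wrist force passes 120 N, or if a joint passes its speed limit or range.

## Working session

There is one attempt and no reset: what is moved stays moved. The work goes in short steps, each a Python script; the robot and the scene stay as the last script left them, time stands still between calls to the robot, and variables do not carry over. Pictures are saved under pics/ and viewed, at most 10 in all, crops included, and the job is handed in when it is done.

```bash
mkdir -p pics; ls; cat > h.py <<'E'
import numpy as np, cv2
from workcell import *
def world(c,u,v,z):
    d=cv2.undistortPoints(np.array([[[u,v]]],float),c["K"],np.array(c["D"],float))[0,0]
    R=np.array(c["rotation"]); return np.array(c["eye"])+R@(z*np.array([d[0],d[1],1]))
def cloud(c):
    h,w=c["range_z"].shape; g=np.stack(np.meshgrid(np.arange(w),np.arange(h)),-1).reshape(-1,1,2).astype(float)
    d=cv2.undistortPoints(g,c["K"],np.array(c["D"],float)).reshape(h,w,2)
    z=c["range_z"]; P=np.dstack([d[...,0]*z,d[...,1]*z,z])@np.array(c["rotation"]).T+np.array(c["eye"])
    P[z==0]=np.nan; return P
def save(n,im,s=1): cv2.imwrite("pics/"+n,cv2.resize(im[...,::-1],None,fx=s,fy=s,interpolation=cv2.INTER_CUBIC))
E
python3 - <<'E'
from h import *
ims=[]
for n in ["top","side"]:
    c=camera(n); np.savez(n+".npz",**c); P=cloud(c); ims.append(c["color"])
    print(n,np.round(c["eye"],3),np.round(np.array(c["rotation"])[:,2],2))
    for t in ["light_unit","led_bar","stage","dimmer_top","preset_tab","card_box","black_beetle","brown_beetle","loupe","pin_jar"]:
        for r in find_in(n,t)[:3]:
            u,v,w,h=r["bbox"]; p=P[min(383,int(v)),min(511,int(u))]
            print(t,round(r["confidence"],2),np.round(r["bbox"],0),np.round(p,3))
save("top.png",ims[0],1.5);save("side.png",ims[1],1.5)
print(read_time_s())
E
```

```text
picsTraceback (most recent call last):
  File "<stdin>", line 4, in <module>
  File "h.py", line 9, in cloud
    z=c["range_z"]; P=np.dstack([d[...,0]*z,d[...,1]*z,z])@np.array(c["rotation"]).T+np.array(c["eye"])
                      ~~~~~~~~~~~~~~~~~~~~~~~~~~~~~~~~~~~~~~~~~~~~~~~~~~~~~~~~~~~~~~^~~~~~~~~~~~~~~~~~~
ValueError: operands could not be broadcast together with shapes (384,512) (3,)
```

```bash
cat > h.py <<'E'
import numpy as np, cv2
from scipy.spatial.transform import Rotation as Rot
from workcell import *
def rm(c): return Rot.from_euler("xyz",c["rotation"]).as_matrix()
def cloud(c):
    h,w=c["range_z"].shape; g=np.stack(np.meshgrid(np.arange(w),np.arange(h)),-1).reshape(-1,1,2).astype(float)
    d=cv2.undistortPoints(g,np.array(c["K"],float),np.array(c["D"],float)).reshape(h,w,2)
    z=c["range_z"]; P=np.dstack([d[...,0]*z,d[...,1]*z,z])@rm(c).T+np.array(c["eye"])
    P[z==0]=np.nan; return P
def save(n,im,s=1): cv2.imwrite("pics/"+n,cv2.resize(im[...,::-1],None,fx=s,fy=s,interpolation=cv2.INTER_CUBIC))
E
python3 - <<'E'
from h import *
ims=[]
for n in ["top","side"]:
    c=camera(n); np.savez(n+".npz",**c); P=cloud(c); ims.append(c["color"])
    print(n,np.round(c["eye"],3),np.round(c["rotation"],3),np.round(rm(c)[:,2],2))
    for t in ["light_unit","dimmer_top","preset_tab","card_box","black_beetle","brown_beetle","loupe","pin_jar"]:
        for r in find_in(n,t)[:3]:
            u,v,w,h=r["bbox"]; p=P[min(383,int(v)),min(511,int(u))]
            print(t,round(r["confidence"],2),np.round(r["bbox"],0),np.round(p,3))
save("top.png",ims[0],1.5);save("side.png",ims[1],1.5)
print(read_time_s())
E
```

```text
top [ 0.486 -0.042  1.08 ] [-3.038  0.021 -1.594] [ 0.1   0.02 -0.99]
light_unit 0.78 [177. 182. 196.  94.] [0.621 0.175 0.033]
card_box 0.63 [386. 250.  96.  80.] [ 0.446 -0.323  0.005]
black_beetle 0.73 [301. 230.  16.  15.] [ 0.495 -0.12   0.037]
black_beetle 0.7 [310. 270.  19.  25.] [ 0.404 -0.138  0.038]
black_beetle 0.6 [364. 246.  22.  10.] [ 0.455 -0.263  0.043]
brown_beetle 0.48 [401. 257.  28.  15.] [ 0.43  -0.348  0.039]
loupe 0.7 [146. 144.  22.  19.] [0.714 0.249 0.04 ]
pin_jar 0.93 [349. 142.  25.  28.] [ 0.699 -0.233  0.076]
side [ 1.214 -0.719  0.88 ] [-2.242  0.021  0.74 ] [-0.54  0.57 -0.62]
light_unit 0.62 [285. 190. 105. 127.] [0.581 0.109 0.056]
light_unit 0.18 [347. 197.  12.  18.] [0.732 0.233 0.033]
card_box 0.59 [151. 252.  89.  71.] [ 0.429 -0.306  0.005]
black_beetle 0.71 [214. 227.  21.  17.] [ 0.503 -0.126  0.022]
black_beetle 0.63 [190. 216.  14.  14.] [ 0.413 -0.141  0.023]
black_beetle 0.6 [202. 268.  20.  16.] [ 0.595 -0.262  0.026]
brown_beetle 0.6 [136. 259.  22.  17.] [ 0.435 -0.361  0.025]
loupe 0.44 [346. 197.  11.  17.] [0.73  0.231 0.033]
pin_jar 0.76 [239. 282.  18.  32.] [ 0.727 -0.255  0.064]
0.95
```

View pics/top.png

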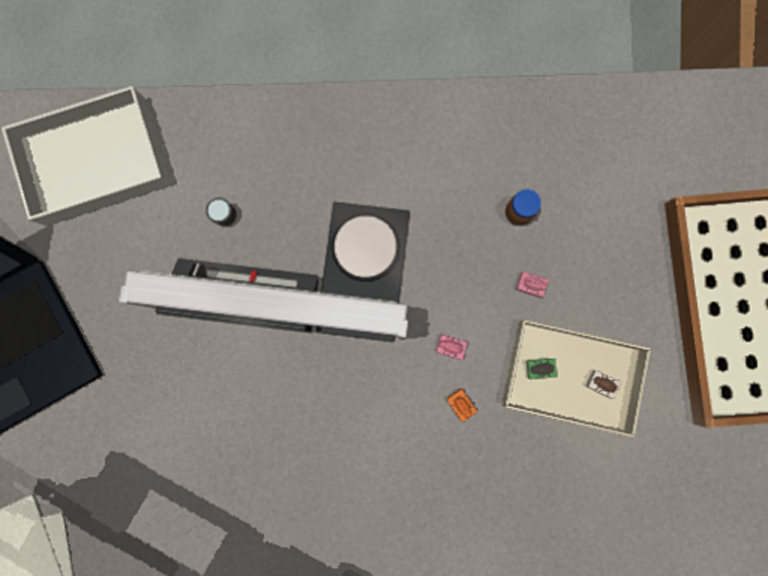

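View pics/side.png

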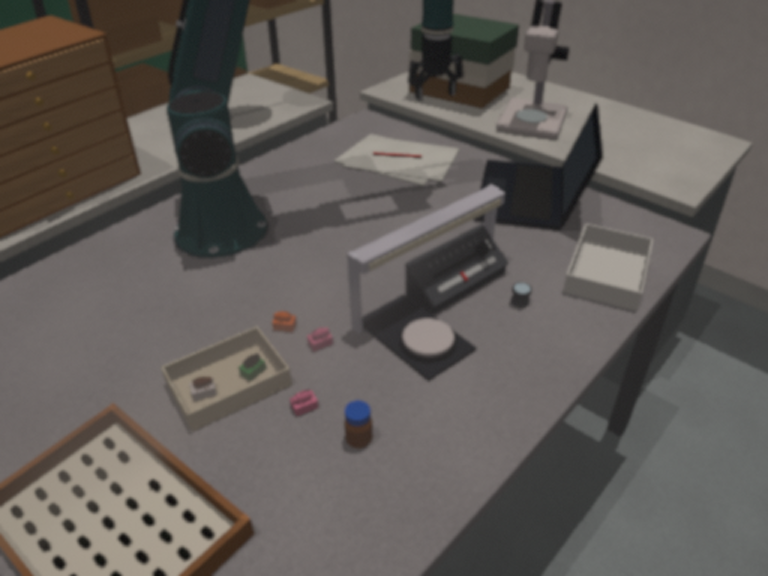

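```bash
cat > m.py <<'E'
from h import *
def rect(Q):
    r=cv2.minAreaRect((Q[:,:2]*1000).astype(np.float32)); b=cv2.boxPoints(r); e=max(b[1]-b[0],b[2]-b[1],key=np.linalg.norm)
    return np.round(r[0],1),np.round(r[1],1),round(np.degrees(np.arctan2(e[1],e[0]))%180,1)
c=dict(np.load("top.npz")); P=cloud(c); hsv=cv2.cvtColor(c["color"],cv2.COLOR_RGB2HSV); H,S,V=cv2.split(hsv)
X,Y,Z=P[...,0],P[...,1],P[...,2]
def reg(m,u0,u1,v0,v1):
    k=np.zeros_like(m);k[v0:v1,u0:u1]=m[v0:v1,u0:u1];return k
g=reg((H>40)&(H<90)&(S>90),340,380,235,258); Q=P[g]; print("green",g.sum(),rect(Q),np.nanmedian(Q,0))
w=reg((V>150)&(S<60)&(abs(Z-.03)<.006),215,275,135,190); Q=P[w]; n=cv2.minEnclosingCircle((Q[:,:2]*1000).astype(np.float32)); print("stage",n,rect(Q),np.median(Q[:,2]))
b=reg((Z>.165)&(Z<.21),70,285,160,235);Q=P[b];print("bar",rect(Q),np.median(Q[:,2]))
r=reg(((H<8)|(H>172))&(S>150),155,185,170,195);print("red",np.round(P[r].mean(0),4),r.sum())
p=reg((Z>.02)&(Z<.12),100,215,170,225);Q=P[p]
k=reg((Z>.055)&(Z<.12)&(V<60),110,150,168,190);print("grip?",k.sum(),np.round(np.nanmean(P[k],0),4))
x=reg((Z>.035)&(Z<.06),330,440,205,300);Q=P[x];print("box rim",rect(Q),np.median(Q[:,2]))
br=reg((Z>.03)&(S>60),385,420,245,270);print("brown",np.round(np.nanmedian(P[br],0),3))
im=c["color"]; a=cv2.resize(im[210:295,280:440],None,fx=4.5,fy=4.5,interpolation=2); d=cv2.resize(im[165:215,80:240],None,fx=4.5,fy=4.5,interpolation=2)
save("crop.png",np.vstack([a,d])[:600])
E
python3 m.py
```

```text
green 47 (array([ 456.5, -262.3]), array([24.7, 41.1]), np.float32(95.9)) [ 0.46425714 -0.2646215   0.02602956]
stage ((659.526611328125, 14.73727035522461), 49.980220794677734) (array([659.9,  13.8]), array([95.6, 96.7]), np.float32(178.9)) 0.030306457857895763
bar (array([558.2, 144.5]), array([395.4,  46.5]), np.float32(81.6)) 0.1898742129999489
red [0.6131 0.193  0.049 ] 22
grip? 63 [0.6169 0.2658 0.092 ]
box rim (array([ 441.5, -313.3]), array([201.4, 139.7]), np.float32(75.9)) 0.04369096089000646
brown [ 0.43  -0.356  0.041]
```

View pics/crop.png

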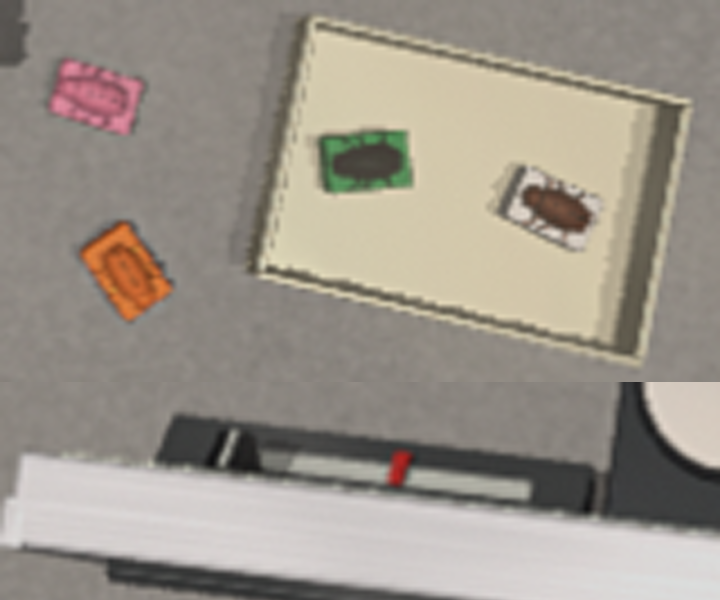

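The black-beetle candidates in the top image are green in the box (361,246), pink (301,230), pink (355,189) and orange (309,270). Only the green one is in the card box with a black beetle on a green base. The enlarged crop confirms this, so that's the target. The red tab is at about (169,184) and the dimmer's white line at about (131,179).

```bash
cat > g.py <<'E'
from h import *
def down(yclose):  # tool z down, tool y along world angle yclose
    y=np.array([np.cos(yclose),np.sin(yclose),0]); z=np.array([0,0,-1.]); x=np.cross(y,z)
    return Rot.from_matrix(np.c_[x,y,z]).as_euler("xyz")
# unit frame
yaw=np.radians(171.6); ux=np.array([np.cos(yaw),np.sin(yaw),0]); uy=np.array([-np.sin(yaw),np.cos(yaw),0])
stage=np.array([.6597,.0145,.0303]); bar=np.array([.5582,.1445,0]); O=bar-.0178*ux
def U(p): return O+p[0]*ux+p[1]*uy+np.array([0,0,p[2]])
def toU(p): d=np.asarray(p)-O; return np.stack([d@ux,d@uy,d[...,2]],-1)
s35,c35=np.sin(np.radians(35)),np.cos(np.radians(35))
def panel(slope,y,out): return U([slope*c35-out*s35,y,.0615+slope*s35+out*c35])
def tilt(sgn=1):
    z=s35*ux-c35*np.array([0,0,1.]); y=sgn*uy; return Rot.from_matrix(np.c_[np.cross(y,z),y,z]).as_euler("xyz")
def best(cands):  # orientation whose ik has smallest joint travel
    q=read_joint_positions(); return min((abs(np.array(k)-q).max(),i,k) for i,k in cands if k is not None)
E
python3 - <<'E'
from g import *
c=dict(np.load("top.npz"));P=cloud(c);T=toU(P); print("stage U",toU(stage))
for v in range(174,188): print(v,[ (int(c["color"][v,u].mean()),round(T[v,u,1]*1000),round(T[v,u,2]*1000)) for u in range(126,137)])
B=np.array([.4565,-.2623]); 
for k in [0,np.pi]:
  o=down(np.radians(5.9)+k); print(o)
  for p in [[*B,.2],[*B,.01],[*stage[:2],.3],[*stage[:2],.036]]: q=ik(p,o); print(p,None if q is None else np.round(q,2))
for s in [1,-1]:
  for y,o in [(-.128,.014),(-.128,.12),(-.056,.014)]: q=ik(panel(-.004,y,o),tilt(s)); print(s,y,o,None if q is None else np.round(q,2))
E
```

```text
stage U [-0.10160194  0.11377798  0.0303    ]
174 [(61, -165, 32), (61, -163, 31), (63, -161, 30), (64, -157, 34), (65, -157, 29), (69, -154, 30), (71, -150, 33), (71, -148, 34), (78, -146, 31), (79, -145, 27), (87, -141, 34)]
175 [(63, -164, 35), (64, -162, 34), (58, -158, 37), (52, -157, 33), (55, -154, 35), (90, -152, 34), (94, -149, 35), (68, -147, 35), (61, -145, 34), (64, -142, 34), (68, -142, 30)]
176 [(63, -163, 38), (63, -162, 31), (44, -142, 86), (29, -138, 88), (54, -137, 87), (139, -134, 88), (124, -131, 90), (67, -130, 87), (44, -127, 88), (51, -142, 36), (63, -139, 37)]
177 [(64, -163, 36), (60, -159, 41), (33, -139, 92), (27, -137, 91), (80, -134, 92), (156, -132, 93), (99, -130, 91), (44, -129, 90), (35, -126, 91), (39, -124, 90), (49, -139, 35)]
178 [(63, -159, 46), (52, -158, 42), (27, -139, 92), (34, -135, 95), (109, -133, 94), (137, -132, 93), (75, -129, 93), (34, -127, 94), (35, -126, 90), (37, -125, 87), (44, -123, 84)]
179 [(60, -160, 41), (38, -140, 93), (22, -138, 93), (55, -136, 93), (139, -132, 96), (105, -131, 93), (49, -129, 92), (34, -126, 94), (36, -125
[... 1906 characters left out ...]
4 -0.    0.95 -0.19]
[-3.14159265  0.         -1.4678219 ]
[np.float64(0.4565), np.float64(-0.2623), 0.2] [-0.65  0.29  1.71  0.    1.15  2.39]
[np.float64(0.4565), np.float64(-0.2623), 0.01] [-0.65  0.56  1.87  0.    0.71  2.39]
[np.float64(0.6597), np.float64(0.0145), 0.3] [-0.08  0.4   1.28  0.    1.47  2.96]
[np.float64(0.6597), np.float64(0.0145), 0.036] [-0.08  0.65  1.54  0.    0.95  2.96]
1 -0.128 0.014 [0.2  0.92 1.03 0.2  1.78 1.9 ]
1 -0.128 0.12 [0.18 0.93 0.78 0.2  2.01 1.93]
1 -0.056 0.014 [0.12 0.88 1.11 0.15 1.74 1.81]
-1 -0.128 0.014 [ 0.2   0.92  1.03  0.2   1.78 -1.24]
-1 -0.128 0.12 [ 0.18  0.93  0.78  0.2   2.01 -1.21]
-1 -0.056 0.014 [ 0.12  0.88  1.11  0.15  1.74 -1.33]
```

```bash
cat > s1.py <<'E'
from g import *
p=read_tool_pos(); servo_line([p[0],p[1],.38],max_speed=.25)
B=np.array([.4565,-.2623]); o=down(np.radians(5.9))
movep([*B,.38],o); servo_line([*B,.2],max_speed=.25)
command_gripper(.06)
c=camera("wrist"); np.savez("w1.npz",**c); P=cloud(c); H,S,V=cv2.split(cv2.cvtColor(c["color"],cv2.COLOR_RGB2HSV))
g=(H>40)&(H<90)&(S>90)
Q=P[g]; Q=Q[np.isfinite(Q[:,0])]; Q=Q[(Q[:,2]>.02)&(np.hypot(*(Q[:,:2]-B).T)<.05)]
r=cv2.minAreaRect((Q[:,:2]*1000).astype(np.float32)); print(len(Q),r,cv2.boxPoints(r).round(1).tolist(),np.median(Q[:,2]))
save("w1.png",c["color"],1.3); print(read_time_s(),read_tool_pos(),read_finger_gap())
E
python3 s1.py
```

```text
843 ((456.0682373046875, -261.98077392578125), (97.89641571044922, 43.96207809448242), 3.4850568771362305) [[405.8999938964844, -243.0], [408.5, -286.8999938964844], [506.29998779296875, -280.8999938964844], [503.6000061035156, -237.10000610351562]] 0.03026326735549323
5.9167 [ 0.45669355 -0.26247014  0.20049994] 0.059795173954543174
```

View pics/w1.png

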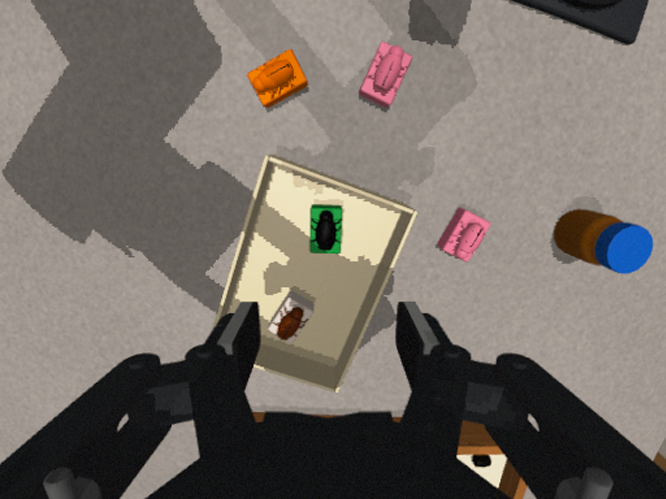

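The wrist view shows the green base at about (250,176) unscaled, square to the fingers. The colour mask also picked up box-edge pixels, so I'll restrict it to the base and then grasp.

```bash
cat > s2.py <<'E'
from g import *
c=dict(np.load("w1.npz")); P=cloud(c); H,S,V=cv2.split(cv2.cvtColor(c["color"],cv2.COLOR_RGB2HSV))
m=((H>40)&(H<90)&(S>90)).astype(np.uint8); m[:150]=0;m[202:]=0;m[:,:230]=0;m[:,272:]=0
pts=cv2.findNonZero(cv2.morphologyEx(m,cv2.MORPH_OPEN,np.ones((2,2)))); rp=cv2.minAreaRect(pts)
Q=P[m>0]; Q=Q[np.isfinite(Q[:,0])]; Q=Q[abs(Q[:,2]-.026)<.006]
r=cv2.minAreaRect((Q[:,:2]*1000).astype(np.float32)); print(rp,r,np.median(Q[:,2]))
B=np.array(r[0])/1000
assert np.hypot(*(B-[.4565,-.2623]))<.006, B
assert max(r[1])<52
o=down(np.radians(5.9))
servo_line([*B,.06],o,max_speed=.2); print(servo_line([*B,.010],max_speed=.06,f_stop=8))
command_gripper(0.0,30); print("gap",read_finger_gap(),"F",read_grip_force(),read_tool_pos())
servo_line([*B,.14],max_speed=.12); print("gap",read_finger_gap(),"F",read_grip_force())
c=camera("wrist"); save("w2.png",c["color"][80:300,100:420],1.8); c=camera("side"); save("s2.png",c["color"][170:300,100:300],3); print(read_time_s())
E
python3 s2.py
```

```text
((251.5, 177.0), (36.0, 23.0), 90.0) ((453.5706787109375, -262.1329040527344), (29.0803165435791, 43.96207809448242), 3.4850568771362305) 0.02666784732899663
False
gap 0.02920259356240055 F 30.29595673084259 [ 0.4538749  -0.26238449  0.01049085]
gap 0.029306692060306595 F 29.704166650772095
9.4583
```

```bash
cat > s3.py <<'E'
from g import *
p=read_tool_pos(); o=down(np.radians(5.9))
servo_line([p[0],p[1],.32],max_speed=.25)
S=stage[:2]
movep([*S,.32],o); servo_line([*S,.07],max_speed=.2); print(read_grip_force())
print(servo_line([*S,.035],max_speed=.03,f_stop=4),read_tool_pos(),read_finger_gap(),read_ft_force())
c=camera("side"); save("s3.png",c["color"][110:290,190:390],3.2); print(read_time_s())
E
python3 s3.py
```

```text
29.706953465938568
True [0.65941158 0.014519   0.03656026] 0.029035287951546248 [-0.91656925 -0.31165271  3.9007418 ]
14.1
```

View pics/s3.png

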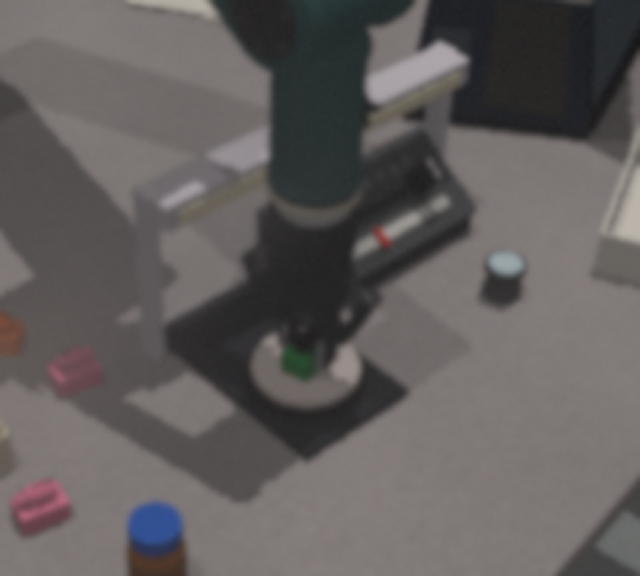

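Contact came at the expected height, with the green base on the stage near (300,360) in the crop. I'll release, back off straight up, and check both the stage and the dimmer.

```bash
cat > s4.py <<'E'
from g import *
command_gripper(.06); print("F",read_grip_force(),read_finger_gap())
p=read_tool_pos(); servo_line([p[0],p[1],.10],max_speed=.08); servo_line([p[0],p[1],.30],max_speed=.25)
c=camera("wrist"); np.savez("w4.npz",**c); P=cloud(c); H,S,V=cv2.split(cv2.cvtColor(c["color"],cv2.COLOR_RGB2HSV))
m=(H>40)&(H<90)&(S>90)
Q=P[m]; Q=Q[np.isfinite(Q[:,0])]; Q=Q[(abs(Q[:,2]-.052)<.008)&(np.hypot(*(Q[:,:2]-stage[:2]).T)<.045)]
r=cv2.minAreaRect((Q[:,:2]*1000).astype(np.float32)); print("beetle",len(Q),r,np.median(Q[:,2]))
w=(abs(P[...,2]-.0303)<.004)&(V>120)&(S<70); Q=P[w]; Q=Q[np.hypot(*(Q[:,:2]-stage[:2]).T)<.06]; print("stage",cv2.minEnclosingCircle((Q[:,:2]*1000).astype(np.float32)))
T=toU(P); red=((H<8)|(H>172))&(S>150)&(np.hypot(T[...,0]+.03,T[...,1]+.056)<.03); print("tabU",T[red].mean(0) if red.any() else None)
s=-1; q=np.array([read_joint_positions()]); 
movep(panel(-.004,-.132,.17),tilt(s)); print(read_time_s(),np.round(read_joint_positions(),2))
c=camera("wrist"); np.savez("w5.npz",**c); save("w5.png",c["color"],1.3)
P=cloud(c);T=toU(P);H,S,V=cv2.split(cv2.cvtColor(c["color"],cv2.COLOR_RGB2HSV)); red=((H<8)|(H>172))&(S>150)&(np.hypot(T[...,0]+.03,T[...,1]+.056)<.03); print("tabU",red.sum(),np.nanmean(T[red],0))
E
python3 s4.py
```

```text
F 0.0 0.0599531298845381
beetle 296 ((658.3380737304688, 14.406888008117676), (28.09307289123535, 43.89586639404297), 4.834315299987793) 0.05268677650639009
stage ((656.7559204101562, 14.939215660095215), 49.964508056640625)
tabU [-0.02760004 -0.05586972  0.05010081]
17.5 [ 0.17  0.96  0.62  0.21  2.14 -1.19]
tabU 117 [-0.02754057 -0.05701705  0.05032216]
```

View pics/w5.png

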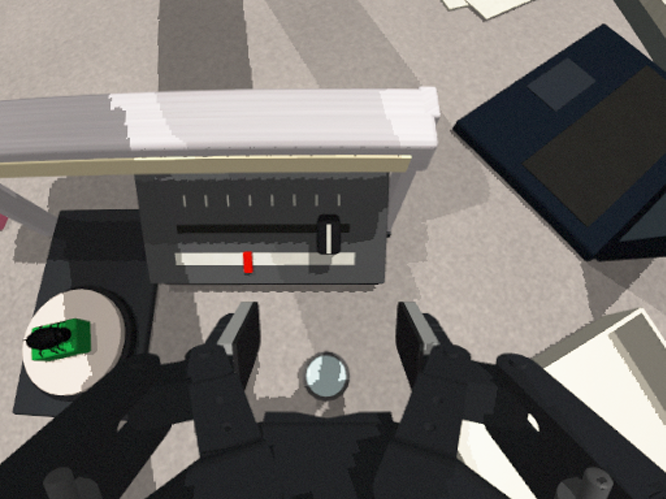

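The beetle stands upright in the middle of the stage. The grip, at (252,181) unscaled, and the red tab, at (191,202), are both clear to see. Next I'll measure the white line, grasp the grip and slide it.

```bash
cat > s5.py <<'E'
from g import *
c=dict(np.load("w5.npz"));P=cloud(c);T=toU(P);H,S,V=cv2.split(cv2.cvtColor(c["color"],cv2.COLOR_RGB2HSV))
R=np.zeros(V.shape,bool);R[162:198,240:266]=1
wl=R&(V>150)&(T[...,2]>.08)&(T[...,2]<.11); gy=np.nanmean(T[wl],0); print("line",wl.sum(),gy)
y0=gy[1]; assert abs(y0+.132)<.006
o=tilt(-1); sl=-.006
command_gripper(.055)
servo_line(panel(sl,y0,.08),o,max_speed=.15); print(servo_line(panel(sl,y0,.014),o,max_speed=.05,f_stop=8),read_tool_pos(),panel(sl,y0,.014))
command_gripper(0.,25); print("gap",read_finger_gap(),read_grip_force(),read_ft_force())
yt=-.0565
servo_line(panel(sl,yt,.014),o,max_speed=.05); print("gap",read_finger_gap(),read_grip_force(),np.round(read_ft_force(),1),toU(read_tool_pos()))
c=camera("top"); save("t5.png",c["color"][140:240,60:240],4); print(read_time_s())
E
python3 s5.py
```

```text
line 66 [-0.02284629 -0.13157834  0.09623555]
False [0.6082382  0.27014047 0.06978492] [0.60783652 0.27017549 0.06952667]
gap 0.01947995466958402 27.613058388233185 [1.44525937 0.68819092 0.45295371]
gap 0.019507309351496513 28.363298177719116 [ 4.5 -1.2  5.3] [-0.01314266 -0.05638629  0.06966555]
22.0917
```

```bash
cat > s6.py <<'E'
from g import *
o=tilt(-1); y=toU(read_tool_pos())[1]
command_gripper(.05); servo_line(panel(-.006,y,.08),o,max_speed=.08); servo_line(panel(-.006,y,.17),o,max_speed=.15)
c=camera("wrist"); np.savez("w6.npz",**c); save("w6.png",c["color"],1.3)
P=cloud(c);T=toU(P);H,S,V=cv2.split(cv2.cvtColor(c["color"],cv2.COLOR_RGB2HSV))
red=((H<8)|(H>172))&(S>150)&(np.hypot(T[...,0]+.03,T[...,1]+.056)<.03); print("tabU",red.sum(),np.nanmean(T[red],0))
wl=(V>150)&(S<60)&(T[...,2]>.085)&(T[...,2]<.11)&(abs(T[...,0]+.023)<.016)&(abs(T[...,1]+.056)<.03); print("line",wl.sum(),np.nanmean(T[wl],0))
g=(V<70)&(T[...,2]>.083)&(T[...,2]<.11)&(abs(T[...,0]+.023)<.02)&(abs(T[...,1]+.056)<.03); print("grip",np.percentile(T[g][:,1],[3,50,97]))
print(read_time_s())
E
python3 s6.py
```

```text
tabU 86 [-0.02921201 -0.05673095  0.04884486]
line 66 [-0.02294614 -0.05660752  0.09622094]
grip [-0.06601988 -0.05452608 -0.04721171]
24.2667
```

View pics/w6.png

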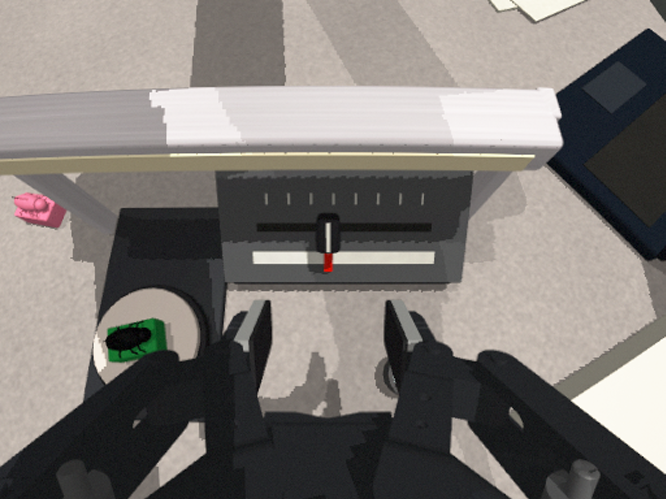

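The white line at (328,236) is level with the red tab at (328,262), with an error of about 0.1 mm. The beetle is still standing on the stage and the robot is clear of everything, so I'm handing in.

```bash
python3 -c "
from workcell import *
dwell(.3);print(close_job())"
```

```text
the job is handed in; nothing more can be done
None
```

The black beetle stands upright and released within about 2 mm of the stage centre, the dimmer's white line is level with the red tab to about 0.1 mm by the wrist camera, and the job was handed in at about 25 s; no verdict came back.

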